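# Open, load and shut the dry-block heater

### The arm

A 6-joint arm with a two-finger parallel gripper is mounted at the origin on a cart in front of the work surface, level with it; the furniture and walls round the work are solid. World frame = base frame: x ahead of the robot, y to its left, z up, the work surface at z = 0. Lengths are in m, angles in degrees, forces in N, time in s.
With the tool pointing down it reaches from about 0.35 to 0.875 m from the base axis. Payload 4.2 kg.
Tool frame: the origin (TCP) lies on the centre line of the jaws, within the pads' length; the fingertips stand 25 mm ahead of it and the grasp point (between the pads) lies 6 mm ahead of it (finger_overhang is the distance from the TCP to the fingertips, in m); z points along the fingers, y is the line along which they close (so a half turn about z gives the same grasp; the last joint's range is limited). The gripper opens to 87 mm and grips with 3 to 60 N. Pads are 19 mm wide; open, the fingers measure 117 mm over their backs; the gripper's body (75 mm by 190 mm) begins 51 mm behind the grasp point.
Start: joints at [88.155, 22.042, 0.453, 0, -68.411, -14.817], TCP at [0.179, 0.599, 0.248] pointing down, gripper open.
Joint ranges: [-179.83, 179.83], [-69.29, 118.12], [-61.27, 80.66], [-181.25, 117.63], [-171.15, -9.14], [-177.46, 177.46]. Speed limits (degrees/s): [159.86, 159.86, 180, 180, 180, 180].

### API

Orientations are given as a 3x3 rotation matrix whose columns are the frame's x, y, z axes.
In Python, from station import sense, capture, finish_job, spot_in, tip_of, finger_overhang gives the robot as it stands. The module is installed in compiled form; this text tells all that it offers.
- The arm moves only by the tool servo_tool, never from a script. Its arguments are lists of equal length, an entry for each row: "slide": the shift along the tool's x, y, z in m, a list of three; "spin": the turn about the tool's z in degrees; "grip": the closure, from 0 (fully open) to 1 (shut). A call has exactly 5 rows; each row is the pose to reach, as a shift and turn from the pose commanded when the call began, along the tool's axes at that moment; what a row does not reach only later rows make up. A row lasts 1/12 s, in which the tool goes at most 41.7 mm and 7.16 degrees, less where a joint would pass 70% of its speed; a pose out of reach is approached as far as the arm can. A call with a gripper value outside its range is refused whole. The fingers move at their own pace and stop on an object; the grip force is fixed at half the most. Time passes only in rows, so rows that repeat a pose let the fingers close, or fill a call up. It gives the time, the measured TCP pose, the force, the opening and the grip force at its end, in the units of the state.
- sense(): the state, without advancing time (a new reading comes with each control period).
- capture(name): name is "scene" or "top" or "wrist"; returns a dict with "pixels" (420x560x3 uint8, blue, green, red), "depth" (420x560 float32, m along the optical axis (not along the pixel's ray), 0 where there is no reading), "fx", "fy", "cx", "cy" (pixels), "R" (3x3) and "t" (3): a world point X has camera coordinates R X + t; the wrist camera has in their place "hand_eye" (4x4, takes a point from camera to tool coordinates, whose origin is the TCP and whose axes are the flange's). Camera axes: x right, y down, z forward; pixel columns grow to the right and rows downward; lengths in m; the calibration is good to about 2 mm. A picture is of the moment at which its call begins: read the wrist's pose just before it.
- finish_job(): hands the job in; it is judged then, once.
Trained networks look in the newest picture that a camera, given by its name, has taken for a name from the list of things; names that differ only in an ending like _2 or _b are one class to them, and where a whole thing is asked for, a point or a joint stands for the part that bears it (a point fixed in the world has none). Each returns a list of dicts, best first, with "conf" (0 to 1); they miss things now and then, are a little off and sometimes report something else, mostly with a low value. They report only what shows in the picture. A call takes as long as a camera call.
- spot_in(thing, camera): "point" ([x, y, z] in m, in world coordinates, good to about 4 mm: the middle of the surface that is visible of it).
- tip_of(thing, camera): "point" ([x, y, z] in m, in world coordinates, good to about 4 mm: a listed point, or the origin of a listed thing).
The state is a dict: "time_s": time; "joints": joint angles; "joint_velocities": joint speeds; "effort": joint torques, N m; "tcp_pos": TCP position; "ee_rot": TCP orientation; "wrist_force": force on the tool from outside, world axes, zero at the start; "moment": the same for the moment, N m; "gripper_width": opening from 0.0 (shut) to 1.0 (fully open); "gripper_force": force on a finger pad.
Only numpy, scipy, OpenCV 4.12 (cv2) and the standard library are available. Lean on these libraries where they do the work, as an engineer would, in place of code of your own. Each camera call takes 0.05 s, during which the arm holds its last target. There are 200 camera calls.

### The job

Swing the dry-block heater's cover all the way back and lower it gently onto its rear rest, where it stays by itself. Set the aluminium vial block fully down into the heater's recess, keeping it level, then swing the cover forward again and lower it gently, without letting it drop, until it is fully shut over the vials. Leave the other things on the bench where they are.

Things in the scene. Friction and masses are not known exactly. Their poses are not given: they have to be found in the camera images.
- vial_block: Loose bare-aluminium block, 46 mm (its x) by 100 mm (its y) by 32 mm high, 0.3 to 0.5 kg, two rows of five bores; six capped glass vials held firmly in it stick up 10 mm above its top. Origin: centre of its underside, z up. The lowest 7 mm are 2 mm narrower all round. Grasp it across its 46 mm width. May be loaded either way round (half turn).
- heater: Dry-block heater fixed to the bench: white box 185 mm deep (its x), 190 mm wide (its y), grey deck 70 mm above the bench. Origin: centre of its underside; its front with the display faces its own -x, z up. The recess for the block is in the deck; the cover hinges at the rear.
- well (a point): Centre of the floor of the rectangular recess in the deck; heater frame (-27.5, 0, 60) mm, same axes. 10 mm deep, 52 mm along the heater's x, 106 mm along its y: 3 mm clear all round a block whose long side lies along the heater's y. A block not fully down keeps the cover from shutting.
- cover (a joint): Cover angle, rad: 0 shut (start), 1.83 lying back on its rear rest, 15 degrees past upright. White hood with a window, 125 mm from hinge to front wall, 170 mm wide, 40 mm high, 0.28-0.46 kg, turning about the heater's y. Its weight balances near 1.2 rad: beyond it falls back, below it falls shut. It slams if let go more than 10 mm (at the handle) above shut or 0.15 rad before the rest.
- hinge (a point): Point on the cover's hinge line, middle of its width; heater frame (37.5, 0, 72) mm.
- handle (a point): Middle of the handle, a round steel bar 10 mm thick along the heater's y, straight for 84 mm, on two legs, its centre 38 mm off the cover's front wall. Shut: 163 mm in front of the hinge line, 22 mm above it; it turns with the cover. Open: 225 mm above the bench, 20 mm before and 145 mm below the shelf board's edge; an upright hand hits it: tilt the tool about 35 degrees, wrist towards the robot.
- shelf: Reagent shelf fixed on the bench behind and above the heater: white board 190 mm deep (its x), 620 mm wide (its y), underside 370 mm, top 388 mm above the bench, grey legs at both ends; bottles, flasks and jars stand fixed on it, up to 260 mm high. Origin: on the bench below the board's centre; the front edge is 95 mm in front of it.
- wash_bottle: Bystander: squeeze wash bottle with a bent spout, 62 mm body, 207 mm high, loose. Origin in its underside.
- beaker: Bystander: glass beaker, 51 mm wide, 68 mm high, loose. Origin: centre of its underside.
- septa_jar: Bystander: small screw-lid jar, 53 mm wide, 50 mm high, loose. Origin: centre of its underside.
- label_tape: Bystander: roll of white tape, 66 mm wide, 19 mm high, loose. Origin: centre of its underside.

How it is judged (in metres and radians):
On the way, in this order (a step that is already met when the one before it is completed fails the run):
1. the cover lies back on its rear rest, let go (value of joint cover above 1.76 rad and contact force between the fingers and heater below 0.1 N), for 0.2 s.
2. then the vial block lies fully down in the recess, let go, with the cover still open (horizontal distance between vial_block and well below 0.008 m and z of vial_block in the frame of well below 0.003 m and contact force between the fingers and vial_block below 0.1 N and value of joint cover above 1.2 rad), for 0.2 s.
At the end, for the whole second after the job is handed in: The cover is shut (within 0.03 rad), and under it the vial block lies level (0.05 rad), at rest and fully down in the recess (within 3 mm of its floor, 8 mm of its centre) (value of joint cover below 0.03 rad and horizontal distance between vial_block and well below 0.008 m and z of vial_block in the frame of well below 0.003 m and angle between vial_block's own z axis and vertical below 0.05 rad and linear speed of vial_block below 0.02 m/s); the robot touches nothing.
It fails at once if the cover slams: it comes down faster than 2.5 rad/s (0.4 m/s at the handle) in the last 0.5 rad (value of joint cover below 0.5 rad and velocity of joint cover below -2.5 rad/s).
It fails at once if the cover slams back: it meets its rear rest at more than 2.5 rad/s (in the last 0.2 rad) (value of joint cover above 1.63 rad and velocity of joint cover above 2.5 rad/s).
It fails at once if the vial block is tipped more than 0.5 rad (angle between vial_block's own z axis and vertical above 0.5 rad).
It fails at once if a bystander is moved more than 30 mm (distance of any of wash_bottle, beaker, septa_jar, label_tape from where it was at the start of the episode above 0.03 m).
It also fails if it takes over 67 s, if anything falls off the work surface, if the arm or the gripper's body presses on something with over 40 N, if the wrist force passes 120 N, or if a joint passes its speed limit or range.

## Working session

There is one attempt and no reset: what is moved stays moved. The work goes in short steps, Python scripts to look and compute and a tool call to move; the robot and the scene stay as the last step left them, time stands still between calls to the robot, and variables do not carry over. Pictures are saved under pics/ and viewed, at most 10 in all, crops included, and the job is handed in when it is done.

Besides the shell and the picture viewer there is one more tool, called after "Emit:" as name([rows], argument=value, ...), one row to a line, values as JSON. servo_tool: Moves the arm, as the interface text tells. Its arguments: {"type":"object","properties":{"slide":{"type":"array"},"spin":{"type":"array"},"grip":{"type":"array"}},"required":["slide","spin","grip"]}

```bash
mkdir -p pics
python3 - <<'E'
from station import *
import cv2,numpy as np
s=sense();print(s['tcp_pos'],np.round(s['ee_rot'],4),finger_overhang,s['wrist_force'],s['gripper_width'])
for c in ['scene','top']:
    d=capture(c);cv2.imwrite(f'pics/{c}0.png',d['pixels']);print(c,d['fx'],np.round(d['R'],3).tolist(),np.round(d['t'],3))
    for n in ['vial_block','heater','well','hinge','handle','cover','shelf','wash_bottle','beaker','septa_jar','label_tape']:
        print(n,[(np.round(r['point'],3).tolist(),round(r['conf'],2)) for r in tip_of(n,c)[:2]] if n!='cover' else '',[(np.round(r['point'],3).tolist(),round(r['conf'],2)) for r in spot_in(n,c)[:1]] if n not in('well','hinge') else '')
E
```

```text
[0.17903205 0.59822636 0.24647495] [[ 9.580e-01 -2.869e-01 -5.000e-04]
 [-2.869e-01 -9.580e-01 -2.100e-03]
 [ 1.000e-04  2.200e-03 -1.000e+00]] 0.025 [ 0.57453392 -0.51972191 -0.1280772 ] 0.9958060455771472
scene 380.9996288051108 [[0.605, -0.796, -0.006], [-0.399, -0.296, -0.868], [0.689, 0.528, -0.497]] [-0.347  0.304  0.513]
vial_block [([0.444, 0.313, 0.001], 0.71)] [([0.431, 0.291, 0.035], 0.78)]
heater [([0.56, 0.032, 0.002], 0.77)] []
well [([0.437, 0.026, 0.096], 0.26)] 
hinge [([0.597, 0.034, 0.07], 0.84)] 
handle [([0.437, 0.023, 0.092], 0.8)] [([0.495, -0.009, 0.089], 0.55)]
cover  [([0.512, 0.01, 0.109], 0.59)]
shelf [] [([0.737, -0.153, 0.386], 0.85)]
wash_bottle [([0.646, -0.237, -0.003], 0.83)] [([0.633, -0.226, 0.091], 0.63)]
beaker [([0.662, 0.278, 0.001], 0.61)] [([0.654, 0.264, 0.048], 0.77)]
septa_jar [([0.574, -0.353, -0.001], 0.88)] []
label_tape [([0.353, -0.176, 0.001], 0.67)] [([0.345, -0.178, 0.018], 0.77)]
top 391.6813008287376 [[-0.003, -1.0, -0.007], [-0.995, 0.004, -0.096], [0.096, 0.006, -0.995]] [-0.016  0.563  0.971]
vial_block [([0.445, 0.315, 0.001], 0.74)] [([0.444, 0.313, 0.035], 0.8)]
heater [([0.56, 0.035, 0.004], 0.8)] [([0.55, 0.026, 0.111], 0.67)]
well [([0.35, -0.175, -0.001], 0.72)] 
hinge [([0.6, 0.034, 0.069], 0.66)] 
handle [([0.432, 0.027, 0.098], 0.75)] [([0.528, 0.032, 0.11], 0.57)]
cover  [([0.532, 0.034, 0.113], 0.88)]
shelf [] [([0.75, -0.007, 0.393], 0.88)]
wash_bottle [([0.65, -0.242, 0.0], 0.9)] [([0.647, -0.216, 0.125], 0.79)]
beaker [([0.666, 0.279, -0.001], 0.88)] [([0.668, 0.281, 0.033], 0.62)]
septa_jar [([0.575, -0.352, -0.002], 0.62)] [([0.572, -0.345, 0.046], 0.61)]
label_tape [([0.351, -0.175, -0.0], 0.83)] [([0.351, -0.174, 0.015], 0.87)]
```

View pics/scene0.png

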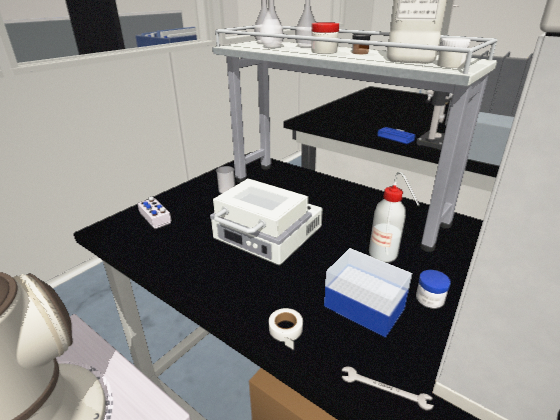

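View pics/top0.png

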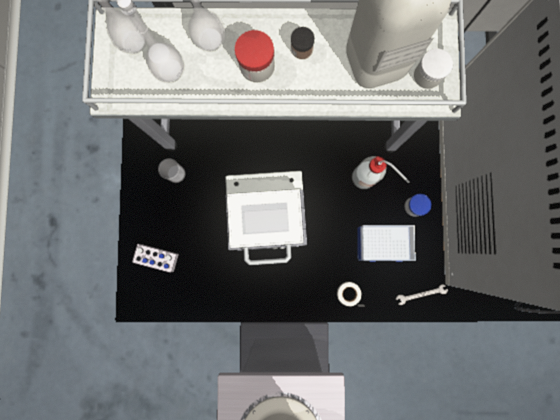

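Emit:
servo_tool([
  [0.024,0.017,-0.004],
  [0.056,0.04,-0.008],
  [0.088,0.063,-0.012],
  [0.118,0.084,-0.016],
  [0.12,0.085,-0.018],
], spin=[0,0,0,0,0], grip=[0,0,0,0,0])

```text
time_s: 2.42
tcp_pos: [0.2721, 0.4788, 0.2667]
ee_rot: [[0.957, -0.291, 0.0], [-0.291, -0.957, -0.001], [0.0, 0.001, -1.0]]
wrist_force: [-1.3, 1.0, -0.6]
gripper_width: 1.003
gripper_force: 0.0
```

Emit:
servo_tool([
  [0.024,0.017,-0.004],
  [0.056,0.04,-0.008],
  [0.088,0.063,-0.012],
  [0.118,0.084,-0.016],
  [0.12,0.085,-0.018],
], spin=[0,0,0,0,0], grip=[0,0,0,0,0])

```text
time_s: 2.83
tcp_pos: [0.3625, 0.3634, 0.2845]
ee_rot: [[0.957, -0.291, 0.001], [-0.291, -0.957, -0.0], [0.001, -0.0, -1.0]]
wrist_force: [-1.0, 1.0, -0.5]
gripper_width: 1.003
gripper_force: 0.0
```

Emit:
servo_tool([
  [0.024,0.017,-0.004],
  [0.056,0.04,-0.008],
  [0.088,0.063,-0.012],
  [0.118,0.084,-0.016],
  [0.12,0.085,-0.018],
], spin=[-4,-8,-12,-16.5,-16.5], grip=[0,0,0,0,0])

```text
time_s: 3.25
tcp_pos: [0.4533, 0.2479, 0.3022]
ee_rot: [[1.0, -0.005, 0.001], [-0.005, -1.0, -0.0], [0.001, 0.0, -1.0]]
wrist_force: [0.0, 0.4, 1.6]
gripper_width: 0.998
gripper_force: 0.0
```

```bash
cat > h.py <<'E'
from station import *
import cv2,numpy as np
def cloud(d):
    v,u=np.mgrid[0:420,0:560];z=d['depth'];m=z>0
    P=np.stack([(u-d['cx'])/d['fx']*z,(v-d['cy'])/d['fy']*z,z],-1)
    W=(P-d['t'])@d['R'];W[~m]=np.nan
    return W
E
python3 - <<'E'
from h import *
d=capture('scene');cv2.imwrite('pics/scene1.png',cv2.resize(d['pixels'][0:300,100:400],None,fx=2,fy=2,interpolation=cv2.INTER_CUBIC))
W=cloud(d)
for z0 in np.arange(.27,.6,.02):
    m=(abs(W[...,2]-z0)<.01)&(W[...,0]>.25)&(W[...,0]<.62)&(abs(W[...,1]-.248)<.2)
    if m.sum()>3: q=W[m];print(round(z0,2),m.sum(),np.percentile(q,[1,99],0)[:,:2].round(3).tolist())
d=capture('top');W=cloud(d)
# hood top
m=(abs(W[...,2]-.112)<.006)&(abs(W[...,0]-.53)<.12)&(abs(W[...,1]-.03)<.13)
r=cv2.minAreaRect(W[m][:,:2].astype(np.float32));print('hoodtop',r,np.median(W[m][:,2]))
m=(W[...,2]>.062)&(W[...,2]<.14)&(W[...,0]>.46)&(abs(W[...,0]-.56)<.14)&(abs(W[...,1]-.03)<.13)
print('heater',cv2.minAreaRect(W[m][:,:2].astype(np.float32)))
for x0 in (.46,.5,.54,.58,.62,.64):
    m=(abs(W[...,0]-x0)<.003)&(abs(W[...,1]-.03)<.13)&(W[...,2]>.05)
    q=W[m];t=q[q[:,2]>.1];l=q[(q[:,2]>.06)]
    print(x0,'top y',t[:,1].min() if len(t) else 0,t[:,1].max() if len(t) else 0,'all y',l[:,1].min(),l[:,1].max())
m=(abs(W[...,0]-.433)<.03)&(abs(W[...,1]-.03)<.08)&(W[...,2]>.08)
q=W[m];print('handle',q.min(0),q.max(0),np.polyfit(q[:,1],q[:,0],1))
m=(abs(W[...,2]-.388)<.006)&(W[...,0]>.6)
q=W[m]
for y0 in (-.2,-.1,0,.1,.2): s=q[abs(q[:,1]-y0)<.01];print('shelf',y0,s[:,0].min() if len(s) else None)
m=(W[...,2]>.02)&(W[...,2]<.06)&(abs(W[...,0]-.445)<.09)&(abs(W[...,1]-.315)<.09)
r=cv2.minAreaRect(W[m][:,:2].astype(np.float32));print('block',r,m.sum())
E
```

```text
0.27 22 [[0.443, 0.196], [0.465, 0.299]]
0.29 203 [[0.443, 0.194], [0.465, 0.299]]
0.31 217 [[0.443, 0.191], [0.466, 0.302]]
0.33 240 [[0.442, 0.187], [0.465, 0.306]]
0.35 478 [[0.416, 0.16], [0.491, 0.331]]
0.37 843 [[0.416, 0.154], [0.489, 0.333]]
0.39 945 [[0.417, 0.152], [0.487, 0.337]]
0.41 437 [[0.431, 0.23], [0.479, 0.297]]
0.43 426 [[0.417, 0.229], [0.478, 0.297]]
0.45 520 [[0.417, 0.21], [0.486, 0.293]]
0.47 454 [[0.415, 0.208], [0.48, 0.26]]
0.49 532 [[0.414, 0.206], [0.482, 0.262]]
hoodtop ((0.5354223251342773, 0.03368578851222992), (0.1253945380449295, 0.17007392644882202), 3.5493998527526855) 0.1110909513223567
heater ((0.5529946088790894, 0.03489907085895538), (0.1893669217824936, 0.19036529958248138), 3.5840063095092773)
0.46 top y 0.07598109346947605 0.15991444882236378 all y -0.024522842669756656 0.15991444882236378
0.5 top y -0.05247001535258627 0.11482968702651312 all y -0.0636202157843968 0.12555888476455637
0.54 top y -0.05044442630124456 0.11749613290017413 all y -0.05889102940779579 0.1293065744106986
0.58 top y -0.04839614479037407 0.12026852912900894 all y -0.05681606087445411 0.12939202064282962
0.62 top y 0 0 all y -0.04995288444083664 0.13075442404249524
0.64 top y 0 0 all y -0.05254906169129293 0.13106067925127732
handle [ 0.42939714 -0.02681636  0.09160155] [0.4621993  0.08351464 0.10226539] [-0.01508785  0.44101953]
shelf -0.2 0.6815136197629902
shelf -0.1 0.682603642600573
shelf 0 0.6833979874035665
shelf 0.1 0.6851671350396987
shelf 0.2 0.6859745702122148
block ((0.44415706396102905, 0.3382824957370758), (0.04725421965122223, 0.047494396567344666), 88.85585021972656) 305
```

View pics/scene1.png

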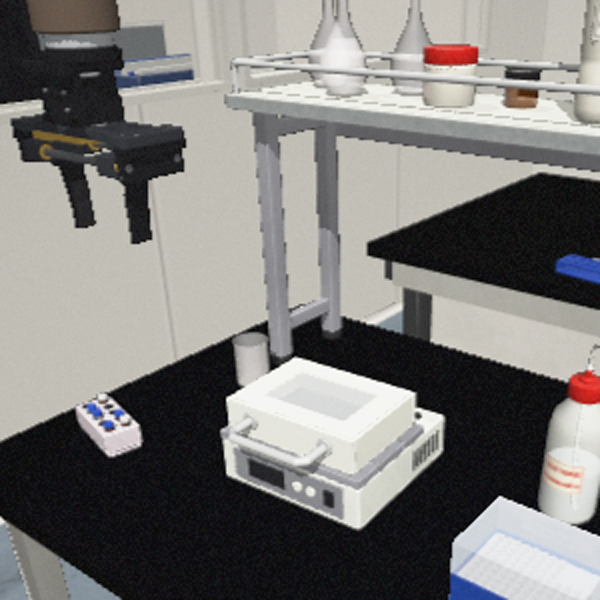

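Emit:
servo_tool([
  [-0.002,0.025,0.006],
  [-0.005,0.06,0.016],
  [-0.008,0.095,0.026],
  [-0.011,0.13,0.035],
  [-0.012,0.15,0.04],
], spin=[6,13,20,27,34], grip=[0.1,0.2,0.3,0.4,0.5])

```text
time_s: 3.77
tcp_pos: [0.4365, 0.0999, 0.2603]
ee_rot: [[0.824, -0.566, -0.002], [-0.566, -0.824, -0.001], [-0.002, 0.002, -1.0]]
wrist_force: [0.6, 0.5, -0.4]
gripper_width: 0.705
gripper_force: 0.0
```

Emit:
servo_tool([
  [0.007,0.012,0.012],
  [0.015,0.025,0.025],
  [0.023,0.04,0.04],
  [0.031,0.053,0.053],
  [0.036,0.0615,0.06],
], spin=[6,13,20,27,34], grip=[0.6,0.65,0.69,0.69,0.69])

```text
time_s: 4.18
tcp_pos: [0.4324, 0.0302, 0.1999]
ee_rot: [[0.367, -0.93, -0.003], [-0.93, -0.367, -0.0], [-0.001, 0.003, -1.0]]
wrist_force: [0.0, 0.5, 0.7]
gripper_width: 0.347
gripper_force: 0.0
```

Emit:
servo_tool([
  [0,0,0],
  [0,0,0],
  [0,0,0],
  [0,0,0],
  [0,0,0],
], spin=[6,13,18.2,18.2,18.2], grip=[0.69,0.69,0.69,0.69,0.69])

```text
time_s: 4.6
tcp_pos: [0.4337, 0.0312, 0.2015]
ee_rot: [[0.067, -0.998, 0.0], [-0.998, -0.067, 0.0], [-0.0, -0.0, -1.0]]
wrist_force: [0.8, -1.0, -1.1]
gripper_width: 0.313
gripper_force: 0.0
```

Run:
```python
from h import *
s=sense();print(s['tcp_pos'],s['ee_rot'].round(3) if hasattr(s['ee_rot'],'round') else s['ee_rot'],s['joints'],s['gripper_width'],s['wrist_force'])
d=capture('wrist');R=np.array(s['ee_rot']);p=np.array(s['tcp_pos']);H=np.array(d['hand_eye']);print(H.round(3))
v,u=np.mgrid[0:420,0:560];z=d['depth']
P=np.stack([(u-d['cx'])/d['fx']*z,(v-d['cy'])/d['fy']*z,z],-1)
W=(P@H[:3,:3].T+H[:3,3])@R.T+p
m=(z>0)&(W[...,2]>.085)&(W[...,2]<.105)&(W[...,0]<.455)&(W[...,0]>.40)
q=W[m]
for y0 in np.arange(-.03,.09,.01):
    t=q[abs(q[:,1]-y0)<.003]
    if len(t): print(round(y0,3),t[:,0].min().round(4),t[:,0].max().round(4),t[:,2].max().round(4))
print([(np.round(r['point'],3).tolist(),round(r['conf'],2)) for r in tip_of('handle','wrist')[:2]])
cv2.imwrite('pics/w0.png',d['pixels'])
```

```text
[0.43366874 0.03118983 0.20149482] [[ 0.067 -0.998  0.   ]
 [-0.998 -0.067  0.   ]
 [-0.    -0.    -1.   ]] [ 2.56711980e+01  5.81448245e+00 -2.88013232e+01 -1.07122346e-02
 -5.53780001e+01 -2.18083573e+01] 0.3131037468605265 [ 0.76741537 -1.00835321 -1.07818937]
[[ 0.    -0.955 -0.295  0.082]
 [ 1.     0.    -0.001  0.   ]
 [ 0.001 -0.295  0.955 -0.137]
 [ 0.     0.     0.     1.   ]]
-0.03 0.452 0.4526 0.0938
-0.02 0.4359 0.4547 0.0998
-0.01 0.4346 0.4444 0.1
0.0 0.4339 0.4438 0.0996
0.01 0.4339 0.4432 0.0994
0.02 0.4332 0.4426 0.0996
0.03 0.4325 0.442 0.0998
0.04 0.4318 0.4415 0.0994
0.05 0.4311 0.441 0.0997
0.06 0.4305 0.4403 0.1
0.07 0.43 0.4506 0.0994
0.08 0.4369 0.4502 0.0992
[([0.435, 0.028, 0.092], 0.68)]
```

View pics/w0.png

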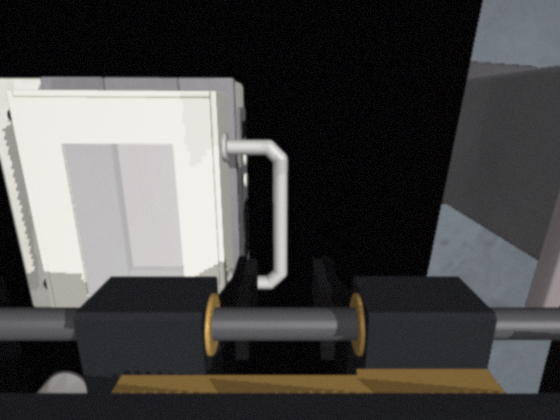

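Emit:
servo_tool([
  [0,-0.0033,0.025],
  [0,-0.0033,0.055],
  [0,-0.0033,0.085],
  [0,-0.0033,0.1],
  [0,-0.0033,0.101],
], spin=[0,0,0,0,0], grip=[0.69,0.69,0.69,0.69,0.69])

```text
time_s: 5.12
tcp_pos: [0.4348, 0.0298, 0.0976]
ee_rot: [[0.064, -0.998, -0.007], [-0.998, -0.064, -0.003], [0.002, 0.007, -1.0]]
wrist_force: [-1.1, 0.0, 0.5]
gripper_width: 0.311
gripper_force: 0.0
```

Emit:
servo_tool([
  [0,0,0],
  [0,0,0],
  [0,0,0],
  [0,0,0],
  [0,0,0],
], spin=[0,0,0,0,0], grip=[0.8,0.9,1,1,1])

```text
time_s: 5.53
tcp_pos: [0.4371, 0.0307, 0.1017]
ee_rot: [[0.064, -0.998, 0.001], [-0.998, -0.064, 0.001], [-0.001, -0.001, -1.0]]
wrist_force: [-3.5, 2.8, 6.0]
gripper_width: 0.102
gripper_force: 30.0
```

Run:
```python
import numpy as np
r=np.hypot(163,22);a=np.arctan2(22,163)
p=lambda t:np.array([163-r*np.cos(t+a),r*np.sin(t+a)-22])
for t0,seq in [(0,[.03,.07,.12,.18,.24]),(.24,[.32,.4,.48,.56,.64]),(.64,[.72,.8,.88,.96,1.02]),(1.02,[1.1,1.16,1.22,1.26,1.28])]:
    print(t0,[[0,*(-(p(t)-p(t0))/1000).round(4)] for t in seq])
```

```text
0 [[0, np.float64(-0.0007), np.float64(-0.0049)], [0, np.float64(-0.0019), np.float64(-0.0113)], [0, np.float64(-0.0038), np.float64(-0.0194)], [0, np.float64(-0.0066), np.float64(-0.0288)], [0, np.float64(-0.0099), np.float64(-0.0381)]]
0.24 [[0, np.float64(-0.0053), np.float64(-0.012)], [0, np.float64(-0.0115), np.float64(-0.0236)], [0, np.float64(-0.0187), np.float64(-0.0347)], [0, np.float64(-0.0267), np.float64(-0.0451)], [0, np.float64(-0.0355), np.float64(-0.0549)]]
0.64 [[0, np.float64(-0.0096), np.float64(-0.009)], [0, np.float64(-0.0198), np.float64(-0.0173)], [0, np.float64(-0.0307), np.float64(-0.0247)], [0, np.float64(-0.0421), np.float64(-0.0312)], [0, np.float64(-0.051), np.float64(-0.0354)]]
1.02 [[0, np.float64(-0.0122), np.float64(-0.0048)], [0, np.float64(-0.0216), np.float64(-0.0078)], [0, np.float64(-0.0312), np.float64(-0.0102)], [0, np.float64(-0.0377), np.float64(-0.0115)], [0, np.float64(-0.0409), np.float64(-0.0121)]]
```

Gripped the bar (opening ≈ 9–10 mm). Lift along the arc to about 1.02 rad.

Emit:
servo_tool([
  [0,-0.0007,-0.005],
  [0,-0.002,-0.0115],
  [0,-0.004,-0.0195],
  [0,-0.0065,-0.029],
  [0,-0.01,-0.038],
], spin=[0,0,0,0,0], grip=[1,1,1,1,1])

```text
time_s: 5.95
tcp_pos: [0.4464, 0.0311, 0.1391]
ee_rot: [[0.063, -0.998, -0.002], [-0.998, -0.063, 0.0], [-0.0, 0.002, -1.0]]
wrist_force: [-1.7, 3.8, -3.4]
gripper_width: 0.104
gripper_force: 30.0
```

Emit:
servo_tool([
  [0,-0.0053,-0.012],
  [0,-0.0115,-0.0236],
  [0,-0.0187,-0.0347],
  [0,-0.0267,-0.0451],
  [0,-0.0355,-0.0549],
], spin=[0,0,0,0,0], grip=[1,1,1,1,1])

```text
time_s: 6.37
tcp_pos: [0.4794, 0.0332, 0.1941]
ee_rot: [[0.062, -0.998, -0.008], [-0.998, -0.062, 0.0], [-0.001, 0.007, -1.0]]
wrist_force: [-8.4, 5.9, 3.6]
gripper_width: 0.104
gripper_force: 30.0
```

Emit:
servo_tool([
  [0,-0.0096,-0.009],
  [0,-0.0198,-0.0173],
  [0,-0.0307,-0.0247],
  [0,-0.0421,-0.0312],
  [0,-0.051,-0.0354],
], spin=[0,0,0,0,0], grip=[1,1,1,1,1])

```text
time_s: 6.78
tcp_pos: [0.5332, 0.0364, 0.2318]
ee_rot: [[0.064, -0.998, -0.0], [-0.998, -0.064, -0.0], [0.0, 0.0, -1.0]]
wrist_force: [-4.0, 1.7, 5.9]
gripper_width: 0.104
gripper_force: 30.0
```

Emit:
servo_tool([
  [0,-0.0122,-0.0048],
  [0,-0.0216,-0.0078],
  [0,-0.0312,-0.0102],
  [0,-0.042,-0.0122],
  [0,-0.0507,-0.0133],
], spin=[0,0,0,0,0], grip=[1,1,1,1,1])

```text
time_s: 7.2
tcp_pos: [0.5846, 0.0396, 0.244]
ee_rot: [[0.064, -0.998, 0.001], [-0.998, -0.064, -0.0], [0.0, -0.001, -1.0]]
wrist_force: [-0.7, 1.7, 4.3]
gripper_width: 0.108
gripper_force: 30.0
```

Emit:
servo_tool([
  [0,0,0],
  [0,0,0],
  [0,0.002,0],
  [0,0.0045,0],
  [0,0.007,0],
], spin=[0,0,0,0,0], grip=[0.88,0.83,0.77,0.71,0.65])

```text
time_s: 7.62
tcp_pos: [0.5762, 0.039, 0.2419]
ee_rot: [[0.063, -0.998, -0.001], [-0.998, -0.063, -0.0], [0.0, 0.001, -1.0]]
wrist_force: [0.7, -0.4, -0.5]
gripper_width: 0.283
gripper_force: 0.2
```

Emit:
servo_tool([
  [0,0.003,0],
  [0,0.006,0],
  [0,0.009,0],
  [0,0.012,0],
  [0,0.015,0],
], spin=[0,0,0,0,0], grip=[0.58,0.51,0.44,0.37,0.3])

```text
time_s: 8.03
tcp_pos: [0.5615, 0.0383, 0.2422]
ee_rot: [[0.064, -0.998, -0.0], [-0.998, -0.064, 0.0], [-0.0, 0.0, -1.0]]
wrist_force: [-0.5, 0.6, -0.4]
gripper_width: 0.617
gripper_force: 0.1
```

Emit:
servo_tool([
  [0,0.003,0],
  [0,0.006,0],
  [0,0.009,0],
  [0,0.012,0],
  [0,0.014,0],
], spin=[0,0,0,0,0], grip=[0.23,0.16,0.09,0.02,0])

```text
time_s: 8.45
tcp_pos: [0.5477, 0.0374, 0.2422]
ee_rot: [[0.063, -0.998, 0.0], [-0.998, -0.063, 0.0], [-0.0, -0.0, -1.0]]
wrist_force: [0.2, -0.2, 0.5]
gripper_width: 0.953
gripper_force: 0.1
```

```bash
cat >> h.py <<'E'
def bar():
    s=sense();print('tcp',np.round(s['tcp_pos'],4),'w',round(s['gripper_width'],3),'F',np.round(s['wrist_force'],1))
    for c in('wrist','scene'):
        d=capture(c);print(c,[(np.round(r['point'],3).tolist(),round(r['conf'],2)) for r in tip_of('handle',c)[:2]])
        cv2.imwrite(f'pics/{c}_{s["time_s"]:.1f}.png',d['pixels'])
E
python3 -c "
from h import *
bar()"; ls pics
```

```text
tcp [0.5477 0.0374 0.2422] w 0.953 F [ 0.2 -0.2  0.5]
wrist [([0.585, 0.038, 0.233], 0.71)]
scene [([0.582, 0.034, 0.238], 0.95)]
scene0.png
scene1.png
scene_8.4.png
top0.png
w0.png
wrist_8.4.png
```

Emit:
servo_tool([
  [0,-0.005,0],
  [0,-0.011,0],
  [0,-0.017,0],
  [0,-0.023,0],
  [0,-0.029,0.001],
], spin=[0,0,0,0,0], grip=[0,0,0,0,0])

```text
time_s: 9.07
tcp_pos: [0.5781, 0.0394, 0.2412]
ee_rot: [[0.063, -0.998, 0.001], [-0.998, -0.063, 0.0], [0.0, -0.001, -1.0]]
wrist_force: [0.5, -0.7, 0.1]
gripper_width: 0.999
gripper_force: 0.2
```

Emit:
servo_tool([
  [0,-0.005,0.001],
  [0,-0.01,0.002],
  [0,-0.015,0.003],
  [0,-0.02,0.004],
  [0,-0.025,0.005],
], spin=[0,0,0,0,0], grip=[0,0,0,0,0])

```text
time_s: 9.48
tcp_pos: [0.6023, 0.0409, 0.2358]
ee_rot: [[0.063, -0.998, -0.0], [-0.998, -0.063, -0.0], [0.0, 0.0, -1.0]]
wrist_force: [0.3, 0.4, -0.5]
gripper_width: 1.002
gripper_force: 0.3
```

```bash
python3 -c "
from h import *
bar()"
```

```text
tcp [0.6023 0.0409 0.2358] w 1.002 F [ 0.3  0.4 -0.5]
wrist []
scene [([0.642, 0.04, 0.23], 0.74), ([0.563, 0.033, -0.0], 0.26)]
```

Emit:
servo_tool([
  [0,-0.004,0.001],
  [0,-0.009,0.002],
  [0,-0.014,0.0035],
  [0,-0.018,0.005],
  [0,-0.021,0.006],
], spin=[0,0,0,0,0], grip=[0,0,0,0,0])

```text
time_s: 10.1
tcp_pos: [0.6236, 0.0423, 0.2299]
ee_rot: [[0.063, -0.998, 0.0], [-0.998, -0.063, -0.0], [0.0, -0.0, -1.0]]
wrist_force: [0.6, 0.1, -0.7]
gripper_width: 1.004
gripper_force: 0.4
```

```bash
python3 -c "
from h import *
bar()"
```

```text
tcp [0.6236 0.0423 0.2299] w 1.004 F [ 0.6  0.1 -0.7]
wrist [([0.66, 0.042, 0.223], 0.57)]
scene [([0.658, 0.038, 0.223], 0.95)]
```

Emit:
servo_tool([
  [0,-0.001,0],
  [0,-0.002,0],
  [0,-0.003,0],
  [0,-0.004,0],
  [0,-0.005,0],
], spin=[0,0,0,0,0], grip=[0,0,0,0,0])

```text
time_s: 10.72
tcp_pos: [0.6278, 0.0425, 0.2302]
ee_rot: [[0.063, -0.998, -0.0], [-0.998, -0.063, -0.0], [0.0, 0.0, -1.0]]
wrist_force: [0.5, -0.5, -0.6]
gripper_width: 0.998
gripper_force: 0.0
```

```bash
python3 -c "
from h import *
bar();print(sense()['gripper_force'])"
```

```text
tcp [0.6278 0.0425 0.2302] w 0.998 F [ 0.5 -0.5 -0.6]
wrist [([0.66, 0.041, 0.22], 0.67)]
scene [([0.66, 0.041, 0.225], 0.6)]
0.0
```

Emit:
servo_tool([
  [0,0.001,-0.007],
  [0,0.001,-0.015],
  [0,0.001,-0.022],
  [0,0.001,-0.029],
  [0,0.001,-0.029],
], spin=[0,0,0,0,0], grip=[0,0,0,0,0])

```text
time_s: 11.33
tcp_pos: [0.6278, 0.0426, 0.2618]
ee_rot: [[0.064, -0.998, 0.004], [-0.998, -0.064, 0.001], [-0.0, -0.004, -1.0]]
wrist_force: [-0.2, 0.5, 0.4]
gripper_width: 0.999
gripper_force: 0.0
```

Emit:
servo_tool([
  [0,0.02,0],
  [0,0.055,0],
  [0,0.095,0],
  [0,0.135,0],
  [0,0.17,0],
], spin=[0,0,0,0,0], grip=[0,0,0,0,0])

```text
time_s: 11.75
tcp_pos: [0.4549, 0.0312, 0.2589]
ee_rot: [[0.063, -0.998, -0.001], [-0.998, -0.063, -0.0], [-0.0, 0.001, -1.0]]
wrist_force: [0.0, -0.5, 0.9]
gripper_width: 1.0
gripper_force: 0.0
```

Run:
```python
from h import *
bar()
d=capture('top');W=cloud(d)
cv2.imwrite('pics/top2.png',d['pixels'])
m=(W[...,2]>.022)&(W[...,2]<.055)&(abs(W[...,0]-.444)<.08)&(abs(W[...,1]-.314)<.08)
print('block',cv2.minAreaRect(W[m][:,:2].astype(np.float32)),m.sum(),W[m].mean(0))
m2=m&(abs(W[...,2]-.033)<.005);print(cv2.minAreaRect(W[m2][:,:2].astype(np.float32)),m2.sum(),W[m2].mean(0))
for n in('well','vial_block','hinge','heater'): print(n,[(np.round(r['point'],3).tolist(),round(r['conf'],2)) for r in tip_of(n,'top')[:2]])
# recess floor
m=(abs(W[...,2]-.06)<.005)&(abs(W[...,0]-.533)<.05)&(abs(W[...,1]-.033)<.08)
print('recess',cv2.minAreaRect(W[m][:,:2].astype(np.float32)),m.sum())
```

```text
tcp [0.4549 0.0312 0.2589] w 1.0 F [ 0.  -0.5  0.9]
wrist []
scene [([0.66, 0.04, 0.226], 0.77), ([0.661, 0.275, -0.0], 0.58)]
block ((0.44290825724601746, 0.32016751170158386), (0.0936741977930069, 0.04595709964632988), 75.54277038574219) 452 [0.45082493 0.32941509 0.03300707]
((0.44287237524986267, 0.32017791271209717), (0.09367385506629944, 0.04588690027594566), 75.53943634033203) 381 [0.45111698 0.33007352 0.03177233]
well [([0.533, 0.036, 0.06], 0.87)]
vial_block [([0.441, 0.317, 0.004], 0.95)]
hinge [([0.6, 0.032, 0.07], 0.81), ([0.561, 0.03, -0.002], 0.74)]
heater [([0.558, 0.032, 0.002], 0.57)]
recess ((0.5287960767745972, -0.006364022381603718), (0.02707809768617153, 0.06624890118837357), 89.88111114501953) 223
```

Emit:
servo_tool([
  [-0.025,0,0],
  [-0.06,0,0],
  [-0.1,0,0],
  [-0.135,-0.002,0],
  [-0.15,-0.003,0],
], spin=[0,0,0,0,0], grip=[0,0,0,0,0])

```text
time_s: 12.62
tcp_pos: [0.4515, 0.1851, 0.2588]
ee_rot: [[0.066, -0.998, 0.0], [-0.998, -0.066, 0.0], [-0.0, -0.0, -1.0]]
wrist_force: [-0.3, -0.5, -0.3]
gripper_width: 0.998
gripper_force: 0.0
```

Emit:
servo_tool([
  [-0.03,0,0.01],
  [-0.065,0,0.03],
  [-0.1,0,0.05],
  [-0.13,-0.002,0.07],
  [-0.136,-0.002,0.08],
], spin=[3,7,11,15,18], grip=[0,0,0,0,0])

```text
time_s: 13.03
tcp_pos: [0.444, 0.3212, 0.1758]
ee_rot: [[-0.249, -0.969, -0.002], [-0.969, 0.249, -0.002], [0.002, 0.001, -1.0]]
wrist_force: [-0.0, -0.7, 0.2]
gripper_width: 0.996
gripper_force: 0.0
```

```bash
cat >> h.py <<'E'
def wcloud():
    s=sense();d=capture('wrist');R=np.array(s['ee_rot']);p=np.array(s['tcp_pos']);H=np.array(d['hand_eye'])
    v,u=np.mgrid[0:420,0:560];z=d['depth']
    P=np.stack([(u-d['cx'])/d['fx']*z,(v-d['cy'])/d['fy']*z,z],-1)
    W=(P@H[:3,:3].T+H[:3,3])@R.T+p;W[z<=0]=np.nan
    return s,d,W
E
python3 - <<'E'
from h import *
s,d,W=wcloud();print(s['tcp_pos'],np.round(s['ee_rot'],3))
cv2.imwrite('pics/w3.png',d['pixels'])
for lo,hi in((.026,.036),(.036,.046)):
    m=(W[...,2]>lo)&(W[...,2]<hi)&(abs(W[...,0]-.444)<.08)&(abs(W[...,1]-.314)<.08)
    print('block',cv2.minAreaRect(W[m][:,:2].astype(np.float32)),m.sum(),np.median(W[m][:,2]))
print([(np.round(r['point'],3).tolist(),round(r['conf'],2)) for r in tip_of('vial_block','wrist')[:2]])
E
```

```text
[0.44403795 0.32116591 0.1757799 ] [[-0.249 -0.969 -0.002]
 [-0.969  0.249 -0.002]
 [ 0.002  0.001 -1.   ]]
block ((0.444141685962677, 0.31675809621810913), (0.09963002055883408, 0.04600721597671509), 75.46398162841797) 5610 0.031425391058129123
block ((0.44432878494262695, 0.31688326597213745), (0.0857551246881485, 0.03234367445111275), 75.64212799072266) 1190 0.04123330104207208
[([0.443, 0.32, 0.0], 0.94)]
```

View pics/w3.png

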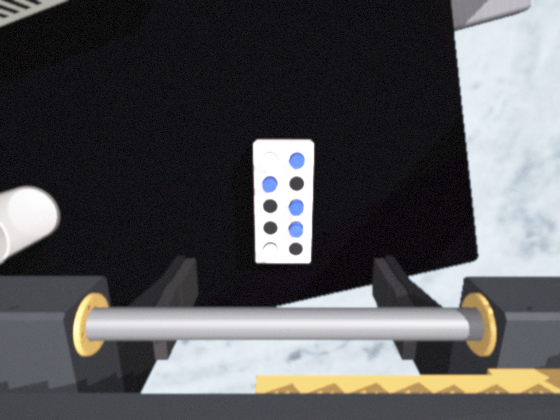

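Emit:
servo_tool([
  [0.0043,-0.001,0.025],
  [0.0043,-0.001,0.06],
  [0.0043,-0.001,0.095],
  [0.0043,-0.001,0.125],
  [0.0043,-0.001,0.1375],
], spin=[0,0,0,0,0], grip=[0,0,0,0,0])

```text
time_s: 13.55
tcp_pos: [0.4431, 0.3106, 0.0385]
ee_rot: [[-0.248, -0.969, -0.004], [-0.969, 0.248, -0.004], [0.005, 0.003, -1.0]]
wrist_force: [-0.4, -0.4, 0.1]
gripper_width: 1.002
gripper_force: 0.0
```

Emit:
servo_tool([
  [0,0,0],
  [0,0,0],
  [0,0,0],
  [0,0,0],
  [0,0,0],
], spin=[0,0,0,0,0], grip=[0.2,0.4,0.6,0.8,1])

```text
time_s: 13.97
tcp_pos: [0.4447, 0.3137, 0.0433]
ee_rot: [[-0.248, -0.969, 0.002], [-0.969, 0.248, 0.003], [-0.003, -0.001, -1.0]]
wrist_force: [-0.3, 0.6, 0.4]
gripper_width: 0.706
gripper_force: 0.0
```

Emit:
servo_tool([
  [0,0,0],
  [0,0,0],
  [0,0,0],
  [0,0,-0.003],
  [0,0,-0.008],
], spin=[0,0,0,0,0], grip=[1,1,1,1,1])

```text
time_s: 14.38
tcp_pos: [0.4431, 0.3121, 0.0488]
ee_rot: [[-0.248, -0.969, -0.002], [-0.969, 0.248, -0.002], [0.003, 0.002, -1.0]]
wrist_force: [-0.1, -0.0, -4.0]
gripper_width: 0.522
gripper_force: 30.0
```

Emit:
servo_tool([
  [0,0,-0.015],
  [0,0,-0.04],
  [0,0,-0.07],
  [0,0,-0.1],
  [0,0,-0.13],
], spin=[0,0,0,0,0], grip=[1,1,1,1,1])

```text
time_s: 14.8
tcp_pos: [0.4432, 0.3123, 0.1804]
ee_rot: [[-0.248, -0.969, -0.002], [-0.969, 0.248, -0.001], [0.002, 0.001, -1.0]]
wrist_force: [0.4, 0.8, -4.4]
gripper_width: 0.53
gripper_force: 30.0
```

Emit:
servo_tool([
  [0,0,0],
  [0,0,0],
  [0,0,0],
  [0,0,0],
  [0,0,0],
], spin=[0,0,0,0,0], grip=[1,1,1,1,1])

```text
time_s: 15.22
tcp_pos: [0.4432, 0.3121, 0.1777]
ee_rot: [[-0.248, -0.969, -0.003], [-0.969, 0.248, -0.003], [0.004, 0.002, -1.0]]
wrist_force: [-0.0, 0.4, -4.2]
gripper_width: 0.523
gripper_force: 30.0
```

Run:
```python
from h import *
s,d,W=wcloud();print(s['tcp_pos'],np.round(s['ee_rot'],3),s['wrist_force'])
T=(W-s['tcp_pos'])@np.array(s['ee_rot'])
m=(abs(T[...,2]-.005)<.03)&(abs(T[...,0])<.08)&(abs(T[...,1])<.022)
h,e=np.histogram(T[m][:,2],30);print(list(zip(e.round(4),h)))
zt=e[h.argmax()]
m=m&(abs(T[...,2]-zt)<.005);q=T[m];print('top z in tool',np.median(q[:,2]),q.min(0),q.max(0))
print('tilt fit',np.linalg.lstsq(np.c_[q[:,:2],np.ones(len(q))],q[:,2],rcond=None)[0])
d=capture('top');W=cloud(d)
m=(abs(W[...,2]-.06)<.006)&(abs(W[...,0]-.533)<.045)&(abs(W[...,1]-.033)<.08)
q=W[m];r=cv2.minAreaRect(q[:,:2].astype(np.float32));print('recess',r,m.sum(),np.median(q[:,2]))
for y0 in(-.01,.01,.03,.05,.07):
    t=q[abs(q[:,1]-y0)<.004];print(y0,t[:,0].min(),t[:,0].max())
for x0 in (.52,.53,.54): t=q[abs(q[:,0]-x0)<.004];print(x0,t[:,1].min(),t[:,1].max())
```

```text
[0.44319361 0.31214334 0.17774008] [[-0.248 -0.969 -0.003]
 [-0.969  0.248 -0.003]
 [ 0.004  0.002 -1.   ]] [-0.01771032  0.35771729 -4.21105397]
[(np.float64(-0.001), np.int64(300)), (np.float64(0.0002), np.int64(1709)), (np.float64(0.0014), np.int64(655)), (np.float64(0.0026), np.int64(178)), (np.float64(0.0038), np.int64(168)), (np.float64(0.005), np.int64(125)), (np.float64(0.0062), np.int64(30)), (np.float64(0.0074), np.int64(26)), (np.float64(0.0086), np.int64(709)), (np.float64(0.0098), np.int64(6198)), (np.float64(0.011), np.int64(4303)), (np.float64(0.0122), np.int64(216)), (np.float64(0.0134), np.int64(69)), (np.float64(0.0146), np.int64(68)), (np.float64(0.0158), np.int64(63)), (np.float64(0.017), np.int64(73)), (np.float64(0.0182), np.int64(44)), (np.float64(0.0194), np.int64(65)), (np.float64(0.0206), np.int64(54)), (np.float64(0.0218), np.int64(67)), (np.float64(0.023), np.int64(57)), (np.float64(0.0242), np.int64(45)), (np.float64(0.0254), np.int64(64)), (np.float64(0.0266), np.int64(44)), (np.float64(0.0278), np.int64(58)), (np.float64(0.029), np.int64(48)), (np.float64(0.0302), np.int64(50)), (np.float64(0.0314), np.int64(50)), (np.float64(0.0326), np.int64(45)), (np.float64(0.0338), np.int64(47))]
top z in tool 0.010839931823536396 [-0.04667095 -0.02199922  0.00482405] [0.04655172 0.02199564 0.01481204]
tilt fit [0.00380992 0.00122206 0.01073968]
recess ((0.5312709212303162, 0.03178397938609123), (0.08266919106245041, 0.16119800508022308), 5.752024173736572) 961 0.05971689048739115
-0.01 0.5105289164843713 0.5617083545126779
0.01 0.5078391604217283 0.5599379631216497
0.03 0.4933397178874718 0.5574987036399565
0.05 0.5057793411618411 0.5692193415349748
0.07 0.5058584515848535 0.5551502034424124
0.52 -0.04186289354570687 0.0859627248466451
0.53 -0.041912750794850635 0.11210072205123643
0.54 -0.03218948541744421 0.10964623989199221
```

Emit:
servo_tool([
  [0.02,-0.012,0],
  [0.045,-0.028,0],
  [0.075,-0.047,0],
  [0.105,-0.065,0],
  [0.126,-0.078,0],
], spin=[0,0,0,0,0], grip=[1,1,1,1,1])

```text
time_s: 15.73
tcp_pos: [0.4881, 0.1692, 0.1789]
ee_rot: [[-0.249, -0.969, -0.002], [-0.969, 0.249, -0.001], [0.002, 0.001, -1.0]]
wrist_force: [1.1, 0.0, -3.9]
gripper_width: 0.526
gripper_force: 30.0
```

Emit:
servo_tool([
  [0.03,-0.019,0],
  [0.06,-0.037,0],
  [0.09,-0.056,0],
  [0.115,-0.071,0],
  [0.1255,-0.0776,0],
], spin=[-3,-7,-11,-15,-18.1], grip=[1,1,1,1,1])

```text
time_s: 16.15
tcp_pos: [0.5326, 0.0276, 0.1789]
ee_rot: [[0.065, -0.998, -0.001], [-0.998, -0.065, -0.001], [0.001, 0.002, -1.0]]
wrist_force: [-0.4, 1.0, -3.7]
gripper_width: 0.523
gripper_force: 30.0
```

Emit:
servo_tool([
  [0,0,0],
  [0,0,0],
  [0,0,0],
  [0,0,0],
  [0,0,0],
], spin=[0,0,0,0,0], grip=[1,1,1,1,1])

```text
time_s: 16.57
tcp_pos: [0.5322, 0.0317, 0.1796]
ee_rot: [[0.066, -0.998, -0.0], [-0.998, -0.066, 0.0], [-0.0, 0.0, -1.0]]
wrist_force: [-0.0, 0.9, -3.3]
gripper_width: 0.526
gripper_force: 30.0
```

Run:
```python
from h import *
s,d,W=wcloud();print(s['tcp_pos'],np.round(s['ee_rot'],3),s['wrist_force'])
cv2.imwrite('pics/w4.png',d['pixels'])
for n in('well','hinge','heater','vial_block'): print(n,[(np.round(r['point'],3).tolist(),round(r['conf'],2)) for r in tip_of(n,'wrist')[:1]])
m=(abs(W[...,2]-.06)<.005)&(abs(W[...,0]-.533)<.05)&(abs(W[...,1]-.033)<.08)
q=W[m];print(m.sum())
for y0 in(-.02,-.015,-.01,0.): 
  t=q[abs(q[:,1]-y0)<.002]
  if len(t):print(y0,t[:,0].min(),t[:,0].max())
if len(q):print('ymin',[np.percentile(q[abs(q[:,0]-x)<.003][:,1],[0,2,98]).round(4).tolist() for x in(.52,.53,.54,.55) if (abs(q[:,0]-x)<.003).any()])
```

```text
[0.53216883 0.03169362 0.17960739] [[ 0.066 -0.998 -0.   ]
 [-0.998 -0.066  0.   ]
 [-0.     0.    -1.   ]] [-0.03032592  0.94167268 -3.26843801]
well [([0.601, 0.04, 0.067], 0.71)]
hinge [([0.602, 0.04, 0.067], 0.72)]
heater []
vial_block [([0.534, 0.037, 0.136], 0.82)]
2233
-0.02 0.5123872247335375 0.5386644235088078
-0.015 0.5121306534021351 0.5645112574140035
-0.01 0.5116851605645183 0.5640054358576273
0.0 0.51107591229183 0.563548684978812
ymin [[-0.0194, -0.0192, 0.0015], [-0.0188, -0.0186, 0.0021], [-0.0181, -0.0178, 0.0028], [-0.0174, -0.0172, 0.0035]]
```

View pics/w4.png

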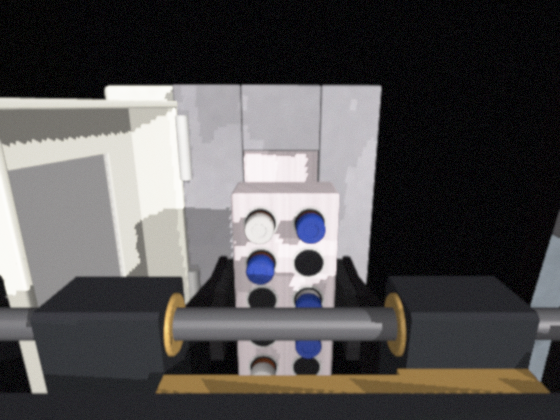

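Emit:
servo_tool([
  [0.001,-0.002,0.01],
  [0.001,-0.002,0.025],
  [0.001,-0.002,0.042],
  [0.001,-0.002,0.056],
  [0.001,-0.002,0.062],
], spin=[0,0,0,0,0], grip=[1,1,1,1,1])

```text
time_s: 17.23
tcp_pos: [0.5329, 0.0294, 0.1149]
ee_rot: [[0.065, -0.998, -0.004], [-0.998, -0.065, -0.001], [0.001, 0.005, -1.0]]
wrist_force: [-0.6, 0.2, -4.4]
gripper_width: 0.525
gripper_force: 30.0
```

Emit:
servo_tool([
  [0,0,0],
  [0,0,0.002],
  [0,0,0.004],
  [0,0,0.006],
  [0,0,0.008],
], spin=[0,0,0,0,0], grip=[1,1,1,1,1])

```text
time_s: 17.65
tcp_pos: [0.5348, 0.03, 0.1102]
ee_rot: [[0.065, -0.998, 0.002], [-0.998, -0.065, 0.0], [-0.0, -0.002, -1.0]]
wrist_force: [0.2, -0.3, -4.1]
gripper_width: 0.522
gripper_force: 30.0
```

Emit:
servo_tool([
  [0,0,0.0015],
  [0,0,0.003],
  [0,0,0.0045],
  [0,0,0.006],
  [0,0,0.007],
], spin=[0,0,0,0,0], grip=[1,1,1,1,1])

```text
time_s: 18.07
tcp_pos: [0.5343, 0.0299, 0.1025]
ee_rot: [[0.065, -0.998, -0.0], [-0.998, -0.065, -0.0], [0.0, 0.0, -1.0]]
wrist_force: [-0.4, 0.5, -4.2]
gripper_width: 0.527
gripper_force: 30.0
```

Emit:
servo_tool([
  [0,0,0.0005],
  [0,0,0.001],
  [0,0,0.001],
  [0,0,0.001],
  [0,0,0.001],
], spin=[0,0,0,0,0], grip=[1,1,1,1,1])

```text
time_s: 18.48
tcp_pos: [0.5344, 0.0299, 0.1023]
ee_rot: [[0.065, -0.998, 0.0], [-0.998, -0.065, -0.0], [0.0, -0.0, -1.0]]
wrist_force: [-2.6, 0.4, 5.2]
gripper_width: 0.524
gripper_force: 30.0
```

Emit:
servo_tool([
  [0,0,0],
  [0,0,0],
  [0,0,0],
  [0,0,0],
  [0,0,0],
], spin=[0,0,0,0,0], grip=[0.42,0.36,0.3,0.28,0.28])

```text
time_s: 18.9
tcp_pos: [0.5347, 0.0299, 0.1016]
ee_rot: [[0.065, -0.998, 0.0], [-0.998, -0.065, 0.0], [-0.0, -0.0, -1.0]]
wrist_force: [-0.4, -0.9, -0.2]
gripper_width: 0.703
gripper_force: 0.0
```

Emit:
servo_tool([
  [0,0,0],
  [0,0,-0.01],
  [0,0,-0.03],
  [0,0,-0.06],
  [0,0,-0.09],
], spin=[0,0,0,0,0], grip=[0.28,0.28,0.28,0.28,0.28])

```text
time_s: 19.32
tcp_pos: [0.534, 0.0297, 0.1928]
ee_rot: [[0.065, -0.998, -0.001], [-0.998, -0.065, -0.001], [0.001, 0.001, -1.0]]
wrist_force: [0.3, 1.0, -0.1]
gripper_width: 0.718
gripper_force: 0.0
```

Emit:
servo_tool([
  [0,0.01,-0.015],
  [0,0.03,-0.03],
  [0,0.06,-0.05],
  [0,0.085,-0.066],
  [0,0.09,-0.066],
], spin=[0,0,0,0,0], grip=[0.2,0.1,0,0,0])

```text
time_s: 19.73
tcp_pos: [0.4431, 0.0237, 0.2619]
ee_rot: [[0.066, -0.998, 0.007], [-0.998, -0.066, 0.002], [-0.002, -0.007, -1.0]]
wrist_force: [-0.7, -0.2, 0.6]
gripper_width: 0.974
gripper_force: 0.0
```

Run:
```python
from h import *
bar()
s,d,W=wcloud();print(np.round(s['ee_rot'],3).tolist())
cv2.imwrite('pics/w5.png',d['pixels'])
m=(abs(W[...,2]-.092)<.006)&(abs(W[...,0]-.534)<.05)&(abs(W[...,1]-.034)<.075)
print('block',cv2.minAreaRect(W[m][:,:2].astype(np.float32)),m.sum(),np.median(W[m],0))
q=W[m];print(np.linalg.lstsq(np.c_[q[:,:2]-[.534,.034],np.ones(len(q))],q[:,2],rcond=None)[0])
d=capture('top')
print([(np.round(r['point'],3).tolist(),round(r['conf'],2)) for r in tip_of('vial_block','top')[:1]])
```

```text
tcp [0.4431 0.0237 0.2619] w 0.974 F [-0.7 -0.2  0.6]
wrist [([0.602, 0.04, 0.068], 0.4)]
scene [([0.661, 0.04, 0.224], 0.9)]
[[0.065, -0.998, 0.0], [-0.998, -0.065, 0.0], [-0.0, -0.0, -1.0]]
block ((0.5339075326919556, 0.03309473767876625), (0.0463353767991066, 0.09918724745512009), 3.607283353805542) 4861 [0.53330258 0.02932663 0.09148512]
[0.00847677 0.00367566 0.09147525]
[([0.648, -0.244, -0.0], 0.41)]
```

View pics/w5.png

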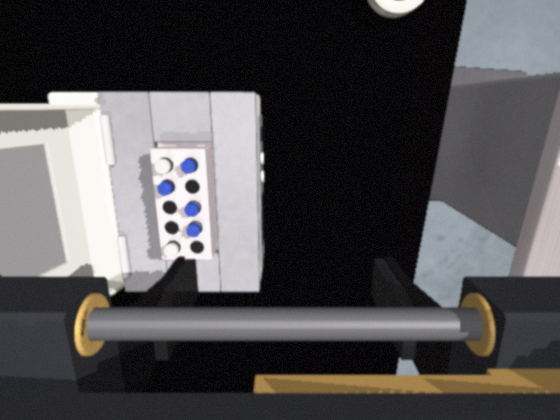

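```bash
python3 -c "
from h import *
s=sense();print(s['tcp_pos'],s['gripper_width'],s['time_s'])"
```

```text
[0.44507809 0.0240716  0.25675353] 1.0008545012738774 20.0833
```

Emit:
servo_tool([
  [-0.002,-0.02,-0.003],
  [-0.004,-0.045,-0.003],
  [-0.005,-0.075,-0.003],
  [-0.005,-0.1,-0.003],
  [-0.005,-0.115,-0.003],
], spin=[0,0,0,0,0], grip=[0,0,0,0,0])

```text
time_s: 20.5
tcp_pos: [0.5618, 0.0366, 0.2588]
ee_rot: [[0.065, -0.998, -0.002], [-0.998, -0.065, -0.001], [0.001, 0.002, -1.0]]
wrist_force: [0.3, 0.9, 0.6]
gripper_width: 1.003
gripper_force: 0.0
```

Emit:
servo_tool([
  [0,-0.012,0],
  [0,-0.028,0],
  [0,-0.044,0],
  [0,-0.058,0],
  [0,-0.068,0],
], spin=[0,0,0,0,0], grip=[0,0,0,0,0])

```text
time_s: 20.92
tcp_pos: [0.6285, 0.0408, 0.2586]
ee_rot: [[0.065, -0.998, -0.002], [-0.998, -0.065, -0.001], [0.001, 0.003, -1.0]]
wrist_force: [-0.5, 0.3, 0.3]
gripper_width: 1.003
gripper_force: 0.0
```

Emit:
servo_tool([
  [0,0,0],
  [0,0,0],
  [0,0,0],
  [0,0,0.002],
  [0,0,0.004],
], spin=[0,0,0,0,0], grip=[0,0,0,0,0])

```text
time_s: 21.33
tcp_pos: [0.6264, 0.0409, 0.2568]
ee_rot: [[0.065, -0.998, 0.0], [-0.998, -0.065, 0.0], [-0.0, -0.0, -1.0]]
wrist_force: [-0.6, 0.4, -0.8]
gripper_width: 0.996
gripper_force: 0.0
```

Emit:
servo_tool([
  [0,-0.001,0.006],
  [0,-0.001,0.013],
  [0,-0.001,0.02],
  [0,-0.001,0.026],
  [0,-0.001,0.026],
], spin=[0,0,0,0,0], grip=[0,0,0,0,0])

```text
time_s: 21.75
tcp_pos: [0.6268, 0.0409, 0.2284]
ee_rot: [[0.065, -0.998, -0.004], [-0.998, -0.065, -0.001], [0.0, 0.004, -1.0]]
wrist_force: [-0.5, -0.3, 0.2]
gripper_width: 1.0
gripper_force: 0.0
```

Emit:
servo_tool([
  [0,0.003,0],
  [0,0.008,-0.001],
  [0,0.014,-0.003],
  [0,0.02,-0.004],
  [0,0.026,-0.006],
], spin=[0,0,0,0,0], grip=[0,0,0,0,0])

```text
time_s: 22.17
tcp_pos: [0.6017, 0.0393, 0.2377]
ee_rot: [[0.065, -0.998, 0.002], [-0.998, -0.065, 0.0], [-0.0, -0.002, -1.0]]
wrist_force: [1.0, -0.7, 0.5]
gripper_width: 1.003
gripper_force: 0.6
```

Emit:
servo_tool([
  [0,0.006,-0.001],
  [0,0.012,-0.003],
  [0,0.019,-0.004],
  [0,0.025,-0.005],
  [0,0.03,-0.006],
], spin=[0,0,0,0,0], grip=[0,0,0,0,0])

```text
time_s: 22.58
tcp_pos: [0.5708, 0.0373, 0.2426]
ee_rot: [[0.065, -0.998, -0.001], [-0.998, -0.065, 0.0], [-0.0, 0.001, -1.0]]
wrist_force: [1.1, 0.5, -0.2]
gripper_width: 1.001
gripper_force: 0.4
```

```bash
python3 -c "
from h import *
bar();print(sense()['gripper_force'])"
```

```text
tcp [0.5708 0.0373 0.2426] w 1.001 F [ 1.1  0.5 -0.2]
wrist [([0.609, 0.038, 0.231], 0.91)]
scene [([0.61, 0.036, 0.235], 0.58)]
0.18175480887293816
```

Emit:
servo_tool([
  [0,0.005,0],
  [0,0.01,0],
  [0,0.015,0],
  [0,0.019,0],
  [0,0.019,0],
], spin=[0,0,0,0,0], grip=[0,0,0,0,0.07])

```text
time_s: 23.2
tcp_pos: [0.5519, 0.036, 0.2426]
ee_rot: [[0.065, -0.998, -0.001], [-0.998, -0.065, 0.0], [-0.0, 0.001, -1.0]]
wrist_force: [-0.1, -0.2, -0.0]
gripper_width: 0.976
gripper_force: 0.2
```

Emit:
servo_tool([
  [0,-0.002,0],
  [0,-0.005,0],
  [0,-0.008,0],
  [0,-0.011,0],
  [0,-0.014,0],
], spin=[0,0,0,0,0], grip=[0.14,0.21,0.28,0.35,0.42])

```text
time_s: 23.62
tcp_pos: [0.5676, 0.0371, 0.2425]
ee_rot: [[0.065, -0.998, -0.0], [-0.998, -0.065, -0.0], [0.0, 0.0, -1.0]]
wrist_force: [1.2, -0.5, 0.3]
gripper_width: 0.659
gripper_force: 0.1
```

Emit:
servo_tool([
  [0,-0.003,0],
  [0,-0.006,0],
  [0,-0.009,0],
  [0,-0.012,0],
  [0,-0.015,0],
], spin=[0,0,0,0,0], grip=[0.49,0.56,0.63,0.7,0.77])

```text
time_s: 24.03
tcp_pos: [0.5823, 0.038, 0.2425]
ee_rot: [[0.065, -0.998, -0.0], [-0.998, -0.065, -0.0], [-0.0, 0.0, -1.0]]
wrist_force: [0.7, 0.3, 0.0]
gripper_width: 0.31
gripper_force: 0.2
```

Emit:
servo_tool([
  [0,-0.003,0],
  [0,-0.006,0],
  [0,-0.006,0],
  [0,-0.006,0],
  [0,-0.006,0],
], spin=[0,0,0,0,0], grip=[0.84,1,1,1,1])

```text
time_s: 24.45
tcp_pos: [0.5879, 0.0384, 0.2425]
ee_rot: [[0.065, -0.998, -0.0], [-0.998, -0.065, 0.0], [-0.0, 0.0, -1.0]]
wrist_force: [0.1, 0.1, -0.9]
gripper_width: 0.1
gripper_force: 30.0
```

```bash
python3 -c "
from h import *
bar();print(sense()['gripper_force'])"
```

```text
tcp [0.5879 0.0384 0.2425] w 0.1 F [ 0.1  0.1 -0.9]
wrist [([0.586, 0.036, 0.23], 0.57)]
scene [([0.586, 0.035, 0.24], 0.84)]
29.999657571315765
```

Run:
```python
import numpy as np
r=np.hypot(163,22);a=np.arctan2(22,163)
p=lambda t:np.array([163-r*np.cos(t+a),r*np.sin(t+a)-22])
t0=1.364
for seq in [[1.33,1.27,1.2,1.12,1.04],[.96,.88,.8,.72,.64],[.56,.49,.42,.36,.31],[.26,.21,.17,.13,.1],[.075,.05,.03,.015,.005]]:
    print(t0,[[0,*[float(v) for v in (-(p(t)-p(t0))/1000).round(4)]] for t in seq]);t0=seq[-1]
```

```text
1.364 [[0, 0.0056, 0.0005], [0, 0.0153, 0.0018], [0, 0.0266, 0.0041], [0, 0.0393, 0.0077], [0, 0.0516, 0.0123]]
1.04 [[0, 0.0119, 0.0056], [0, 0.0234, 0.0121], [0, 0.0342, 0.0195], [0, 0.0445, 0.0277], [0, 0.0541, 0.0367]]
0.64 [[0, 0.0088, 0.0098], [0, 0.0159, 0.0189], [0, 0.0223, 0.0284], [0, 0.0272, 0.037], [0, 0.0309, 0.0443]]
0.31 [[0, 0.0033, 0.0075], [0, 0.0063, 0.0152], [0, 0.0084, 0.0214], [0, 0.0103, 0.0277], [0, 0.0115, 0.0325]]
0.1 [[0, 0.0009, 0.004], [0, 0.0017, 0.008], [0, 0.0023, 0.0113], [0, 0.0027, 0.0137], [0, 0.0029, 0.0153]]
```

Emit:
servo_tool([
  [0,0.0056,0.0005],
  [0,0.0153,0.0018],
  [0,0.0266,0.0041],
  [0,0.0393,0.0077],
  [0,0.0516,0.0123],
], spin=[0,0,0,0,0], grip=[1,1,1,1,1])

```text
time_s: 25.07
tcp_pos: [0.5367, 0.0352, 0.2314]
ee_rot: [[0.066, -0.998, 0.004], [-0.998, -0.066, 0.001], [-0.0, -0.004, -1.0]]
wrist_force: [0.3, 0.4, 1.2]
gripper_width: 0.098
gripper_force: 30.0
```

Emit:
servo_tool([
  [0,0.0119,0.0056],
  [0,0.0234,0.0121],
  [0,0.0342,0.0195],
  [0,0.0445,0.0277],
  [0,0.0541,0.0367],
], spin=[0,0,0,0,0], grip=[1,1,1,1,1])

```text
time_s: 25.48
tcp_pos: [0.4824, 0.032, 0.1944]
ee_rot: [[0.066, -0.998, 0.004], [-0.998, -0.066, 0.002], [-0.001, -0.004, -1.0]]
wrist_force: [1.6, 1.6, -0.9]
gripper_width: 0.1
gripper_force: 30.0
```

Emit:
servo_tool([
  [0,0.0088,0.0098],
  [0,0.0159,0.0189],
  [0,0.0223,0.0284],
  [0,0.0272,0.037],
  [0,0.0309,0.0443],
], spin=[0,0,0,0,0], grip=[1,1,1,1,1])

```text
time_s: 25.9
tcp_pos: [0.4515, 0.0301, 0.1495]
ee_rot: [[0.065, -0.998, 0.002], [-0.998, -0.065, 0.002], [-0.002, -0.002, -1.0]]
wrist_force: [0.2, 3.6, 0.1]
gripper_width: 0.104
gripper_force: 30.0
```

Emit:
servo_tool([
  [0,0.0033,0.0075],
  [0,0.0063,0.0152],
  [0,0.0084,0.0214],
  [0,0.0103,0.0277],
  [0,0.0115,0.0325],
], spin=[0,0,0,0,0], grip=[1,1,1,1,1])

```text
time_s: 26.32
tcp_pos: [0.4402, 0.0293, 0.1163]
ee_rot: [[0.065, -0.998, 0.001], [-0.998, -0.065, 0.001], [-0.001, -0.001, -1.0]]
wrist_force: [-1.4, 6.1, 0.3]
gripper_width: 0.106
gripper_force: 30.0
```

Emit:
servo_tool([
  [0,0.0005,0.002],
  [0,0.0012,0.006],
  [0,0.002,0.0095],
  [0,0.0025,0.0125],
  [0,0.0028,0.0145],
], spin=[0,0,0,0,0], grip=[1,1,1,1,1])

```text
time_s: 26.73
tcp_pos: [0.4375, 0.0291, 0.1019]
ee_rot: [[0.065, -0.998, 0.0], [-0.998, -0.065, 0.001], [-0.001, -0.001, -1.0]]
wrist_force: [-1.3, 5.1, -0.3]
gripper_width: 0.099
gripper_force: 30.0
```

Emit:
servo_tool([
  [0,0,0.0005],
  [0,0,0.001],
  [0,0,0.0015],
  [0,0,0.002],
  [0,0,0.002],
], spin=[0,0,0,0,0], grip=[1,1,1,1,1])

```text
time_s: 27.15
tcp_pos: [0.4373, 0.0291, 0.0999]
ee_rot: [[0.065, -0.998, -0.0], [-0.998, -0.065, 0.001], [-0.001, 0.0, -1.0]]
wrist_force: [-1.9, 6.1, -1.5]
gripper_width: 0.101
gripper_force: 30.0
```

Emit:
servo_tool([
  [0,0,0],
  [0,0,0],
  [0,0,0],
  [0,0,0],
  [0,0,0],
], spin=[0,0,0,0,0], grip=[0.85,0.78,0.72,0.69,0.69])

```text
time_s: 27.57
tcp_pos: [0.4371, 0.0282, 0.1002]
ee_rot: [[0.065, -0.998, -0.001], [-0.998, -0.065, -0.001], [0.001, 0.001, -1.0]]
wrist_force: [-0.3, -0.1, -0.5]
gripper_width: 0.291
gripper_force: 0.0
```

Emit:
servo_tool([
  [0,0,0],
  [0,0,-0.01],
  [0,0,-0.035],
  [0,0,-0.07],
  [0,0,-0.1],
], spin=[0,0,0,0,0], grip=[0.69,0.69,0.69,0.69,0.69])

```text
time_s: 27.98
tcp_pos: [0.4372, 0.0282, 0.2018]
ee_rot: [[0.065, -0.998, -0.001], [-0.998, -0.065, -0.001], [0.001, 0.001, -1.0]]
wrist_force: [1.0, -0.1, -0.4]
gripper_width: 0.311
gripper_force: 0.0
```

Emit:
servo_tool([
  [0,0,-0.02],
  [0,0,-0.04],
  [0,0,-0.05],
  [0,0,-0.05],
  [0,0,-0.05],
], spin=[0,0,0,0,0], grip=[0.69,0.69,0.69,0.69,0.69])

```text
time_s: 28.4
tcp_pos: [0.4372, 0.0285, 0.2503]
ee_rot: [[0.065, -0.998, 0.0], [-0.998, -0.065, 0.001], [-0.001, -0.001, -1.0]]
wrist_force: [0.1, -0.3, -1.0]
gripper_width: 0.316
gripper_force: 0.0
```

Run:
```python
from h import *
s,d,W=wcloud();print(s['tcp_pos'],s['wrist_force'])
m=(W[...,2]>.085)&(W[...,2]<.11)&(W[...,0]<.46)&(W[...,0]>.42)&(abs(W[...,1]-.01)<.02)
q=W[m];print('bar top z',np.percentile(q[:,2],98),q[:,0].min())
m=(W[...,2]>.1)&(W[...,2]<.125)&(W[...,0]>.47)&(W[...,0]<.6)&(abs(W[...,1]-.03)<.08)
q=W[m];print('hood',np.linalg.lstsq(np.c_[q[:,:2]-[.534,.034],np.ones(len(q))],q[:,2],rcond=None)[0])
bar()
```

```text
[0.43715727 0.02851711 0.25033098] [ 0.0825848  -0.29765538 -0.95481265]
bar top z 0.09938815935308315 0.432559038697692
hood [ 0.00463212 -0.00199025  0.11094089]
tcp [0.4367 0.0284 0.2495] w 0.31 F [-0.4  0.4 -0.6]
wrist [([0.436, 0.027, 0.09], 0.72)]
scene [([0.436, 0.026, 0.096], 0.71)]
```

The bar is back at its starting height (top at 0.0994 m), the hood is level and the hand is clear, so I'm handing the job in.

```bash
python3 -c "
from station import *
print(finish_job())"
```

```text
the job is handed in; nothing more can be done
None
```

I opened the cover onto its rear rest, set the vial block fully down and level in the recess, and lowered the cover shut over it. I handed the job in at about 28 s of the 67 s allowed; no verdict came back, and I did not re-measure the bystanders at the end.

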